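# Fit the toastie plate into the contact grill

## Task

The grill is lying open with its bottom plate out. Fit the toastie plate with the two deep pockets, pockets up: hook the two lugs on its rear edge under the lips at the back of the cradle (hinge side), swing the front down and press it gently home until the front catch has snapped over its edge and it lies level, then let go. Don't force it, and leave the flat ribbed plate, the mug and the jam jar where they are.

Things in the scene. Friction and masses are not known exactly. Their poses are not given: they have to be found in the camera images.
- plate: Toastie plate, bare cast aluminium, about 0.5 kg, right side up on the worktop left or right of the grill; 216 wide (y), 130 deep with lugs (x), 26 high (all mm). Origin: centre of its underside; +x to the REAR edge (with lugs), z up. Pocket shell x -50..50, y -98..98 from z = 0; flange round the top z 21..26, x -60..60, y -108..108. Two open pockets 92 by 88, floors at z = 5.
- plate_ridge (a point): Top centre of the toastie plate's ridge (plate x 0, y 0, z 26 mm). The straight upright ridge between the two pockets, 12 mm thick (y), 100 mm long (x -50..50), standing 21 mm above the pocket floors, can be pinched from above with a finger in each pocket.
- plate_front (a point): Toastie plate: underside of the flange at the middle of its plain front edge (plate x -60, y 0, z 21 mm).
- plate_rear (a point): Toastie plate: midway between the tips of its two rear lugs, at their underside (plate x 70, y 0, z 21 mm). The lugs are 30 mm wide, 4 mm thick (z 21..25), centred on y -60 and 60, and stick out from x 60 to 70. With the plate tilted about 20 degrees, front up, they go fully in under the lips while the front clears the catch.
- grill: Contact grill, steel and black plastic, fixed, opened flat: base 190 deep (x), 264 wide (y); its lid lies behind (x 122..345, up to z 63) with its own plate in. Origin under the centre of the base at worktop level, +x to the rear (hinge), z up. In the base the empty cradle, a dark open frame. With the plate home the plate's origin is at about x 1.5, y 0, z 37 (mm; +-4 in x, +-6 in z).
- cradle_seat (a point): Fixed on the grill at x 0, y 0, z 58 mm: nominal cradle centre at ledge height. Flange and lugs rest on side ledges (y 100..112 each side) and a rear ledge (x 53..78), tops at z 58. Side guides at y +-111.5, up to z 64. Open between, to z 28; front bar x -80..-67, top z 56. The cradle with lips and catch stands rigidly where its adjusting screws were left: up to 4 mm off in x, 6 mm in z.
- cradle_lips (a point): Fixed on the grill at x 66.5, y 0, z 64.5 mm: nominal front edge, underside, midway between the two rear lips. Steel lips 40 mm wide centred on y -60 and 60, x 66.5..75.5, 3 mm thick, underside 6.5 mm above the rear ledge; closed behind by rigid stops at x 71.5. Really up to 4 mm nearer or farther, 6 mm higher or lower (see cradle_seat): find ledge and stops by feel.
- catch (a joint): Travel (m) of the sprung front catch, a black block 44 mm wide, middle of the cradle's front: 0 at rest, up to 0.008 pushed to grill -x. Nose tip at grill x -55.5, z 64 (moves with the cradle); its rear face slopes up and forward, 25 deg off vertical, to x -60, z 74; flat top. Spring 7 N at rest, 9 N at 3 mm; the plate's front snaps in at some 8 to 16 N downward. Latched it reads 0 to 1.5 mm.
- griddle: Flat ribbed griddle plate of the same outline, 17 mm high, loose on the other side of the grill. Stays where it is. Origin: centre of underside.
- mug: White mug, 82 mm across, 95 mm high, loose. Origin: centre of underside.
- jam: Jam jar with steel lid, 68 mm across, 95 mm high, loose. Origin: centre of underside.

How it is judged:
On the way:
1. the lugs are low at the rear lips, pushed back to them, while the front edge is still raised (x of plate_rear in the frame of grill between 0.066 and 0.08 m and z of plate_rear in the frame of grill between 0.05 and 0.0675 m and z of plate_front in the frame of grill above 0.076 m), for 0.1 s.
At the end, for the whole second after the job is handed in: The toastie plate lies pockets up in the cradle, level with the grill within 0.025 rad, its flange 58 mm (give or take the cradle's 6 and 1.5) above the worktop front and rear, lugs under the rear lips, catch back over the front edge (under 2.5 mm), at rest and let go (x of plate_rear in the frame of grill between 0.065 and 0.078 m and z of plate_rear in the frame of grill between 0.0505 and 0.0655 m and z of plate_front in the frame of grill between 0.0505 and 0.0655 m and angle between the z axis of plate and the z axis of grill, either way round below 0.025 rad and angle between plate's own z axis and vertical below 0.3 rad and value of joint catch below 0.0025 m and linear speed of plate below 0.01 m/s); the robot touches nothing.
It fails at once if the plate is forced or banged: more than 60 N between plate and grill (contact force between plate and grill above 60 N).
It fails at once if the plate is rammed while being hooked in: more than 25 N between plate and grill with the front edge still raised (contact force between plate and grill above 25 N and z of plate_front in the frame of grill above 0.08 m).
It fails at once if the griddle plate is shifted by more than 25 mm (distance of griddle from where it was at the start of the episode above 0.025 m).
It fails at once if the mug or the jam jar is shifted by more than 25 mm (distance of any of mug, jam from where it was at the start of the episode above 0.025 m).
It also fails if it takes over 59 s, if anything falls off the work surface, if the arm or the gripper's body presses on something with over 40 N, if the wrist force passes 120 N, or if a joint passes its speed limit or range.

## Robot

A 7-joint arm with a two-finger parallel gripper is mounted at the origin on the work surface. World frame = base frame: x ahead of the robot, y to its left, z up, the work surface at z = 0. Lengths are in m, angles in rad, forces in N, time in s.
With the tool pointing down it reaches from about 0.4 to 0.925 m from the base axis. Payload 5.6 kg.
Tool frame: the origin (TCP) lies at the very end of the fingers, on their centre line; the grasp point (between the pads) lies 19 mm behind it; z points along the fingers, y is the line along which they close (so a half turn about z gives the same grasp; the last joint's range is limited). The gripper opens to 85 mm and grips with 20 to 120 N. Pads are 22 mm wide; open, the fingers measure 114 mm over their backs; the gripper's body (76 mm by 85 mm) begins 54 mm behind the grasp point. The pads swing forward as they close: fully open they stand 13 mm farther back than shut.
Start: joints at [-1.3, 0.468, -0.012, 1.603, 0.006, 1.071, -0.056], TCP at [0.201, 0.618, 0.209] pointing down, gripper open.
Joint ranges: [-2.53, 2.53], [-0.31, 2.02], [-1.57, 1.55], [0.28, 2.44], [-1.29, 4.43], [0.15, 1.84], [-2.92, 2.92]. Speed limits (rad/s): [2.57, 2.57, 3.14, 3.14, 3.14, 3.14, 3.14].

## Interface

Orientations are given as a unit quaternion [w, x, y, z].
In Python, from plant import bot gives the robot as it stands. The module is installed in compiled form; this text tells all that it offers.
- The arm moves only by the shell command python3 -m handwheel 'ROWS' [FORCE]. ROWS is text: rows parted by semicolons, each of 7 numbers parted by spaces: the shift along the tool's x, y, z in cm, then the turn, a rotation vector about the tool's x, y, z in degrees, then the finger opening in cm, from 0 to 8.54. In form: tx ty tz wx wy wz grip; .... A call has 1 to 20 rows; each row shifts and turns the commanded pose from where the row before left it, along the tool's axes as they then stand; what a row does not reach is not made up. A row lasts 1/12 s, in which the tool goes at most 41.7 mm and 7.16 degrees, less where a joint would pass 70% of its speed; a pose out of reach is approached as far as the arm can. A call with a gripper value outside its range is refused whole. The fingers move at their own pace and stop on an object; FORCE is the grip in N (left out, the last holds). Time passes only in rows, so rows that do not move let the fingers close. It gives the time, the measured TCP pose, the force, the opening and the grip force at its end, in the units of the state.
- bot.observe(): the state, without advancing time (a new reading comes with each control period).
- bot.grab_frame(name): name is "scene" or "top" or "wrist"; returns a dict with "frame" (480x640x3 uint8, red, green, blue), "range_z" (480x640 float32, m along the optical axis (not along the pixel's ray), 0 where there is no reading), "intrinsics" (3x3 intrinsics, pixels), "k1" (the pictures are not rectified: a ray, as slopes to the right and down, at radius r is drawn at 1 + k1 r^2 times it, then the intrinsics apply), "view" (4x4, takes a point from world to camera coordinates). Camera axes: x right, y down, z forward; pixel columns grow to the right and rows downward; lengths in m; the calibration is good to about 2 mm. A picture is of the moment at which its call begins.
- bot.sign_off(): hands the job in; it is judged then, once.
Trained networks look in the newest picture that a camera, given by its name, has taken for a name from the list of things; names that differ only in an ending like _2 or _b are one class to them, and where a whole thing is asked for, a point or a joint stands for the part that bears it (a point fixed in the world has none). Each returns a list of dicts, best first, with "score" (0 to 1); they miss things now and then, are a little off and sometimes report something else, mostly with a low value. They report only what shows in the picture. A call takes as long as a camera call.
- bot.find_in(camera, query): "xyz" ([x, y, z] in m, in world coordinates, good to about 4 mm: the middle of the surface that is visible of it).
- bot.cut_out(camera, query): "mask" (480x640 bool, what is visible of it).
- bot.mark_of(camera, query): "xyz" ([x, y, z] in m, in world coordinates, good to about 4 mm: a listed point, or the origin of a listed thing).
The state is a dict: "time": time; "q": joint angles; "joint_velocities": joint speeds; "tau": joint torques, N m; "ee_pos": TCP position; "tool_rot": TCP orientation; "wrist_force": force on the tool from outside, world axes, zero at the start; "torque": the same for the moment, N m; "grip_width": opening from 0.0 (shut) to 1.0 (fully open); "grip_force": force on a finger pad.
Only numpy, scipy, OpenCV 4.12 (cv2) and the standard library are available. Lean on these libraries where they do the work, as an engineer would, in place of code of your own. Each camera call takes 0.05 s, during which the arm holds its last target. There are 200 camera calls.

## Working session

There is one attempt and no reset: what is moved stays moved. The work goes in short steps, Python scripts to look and compute and a shell command to move; the robot and the scene stay as the last step left them, time stands still between calls to the robot, and variables do not carry over. Pictures are saved under pics/ and viewed, at most 10 in all, crops included, and the job is handed in when it is done.

```bash
mkdir -p pics
python3 - <<'E'
from plant import bot
import cv2,numpy as np
s=bot.observe()
for k in s: print(k,np.round(s[k],3))
for c in ("top","scene"):
    f=bot.grab_frame(c); cv2.imwrite(f"pics/{c}0.png",f["frame"][:,:,::-1]); print(c,np.round(f["view"],3).tolist())
    for q in ("plate","plate_ridge","plate_front","plate_rear","grill","cradle_seat","cradle_lips","griddle","mug","jam"):
        print(c,q,[(np.round(d["xyz"],3).tolist(),round(d["score"],2)) for d in bot.mark_of(c,q)[:2]])
E
```

```text
time 0.0
q [-1.3    0.468 -0.012  1.604  0.006  1.071 -0.056]
joint_velocities [ 0.001  0.001  0.002 -0.001  0.001  0.001 -0.   ]
tau [ 1.000e-03 -5.324e+01  2.200e-02 -2.513e+01  1.200e-02  8.000e-03
  0.000e+00]
ee_pos [0.201 0.618 0.208]
tool_rot [-0.     0.156  0.988 -0.001]
wrist_force [-0.307 -0.138  0.4  ]
torque [0.024 0.01  0.004]
grip_force 0.0
grip_width 0.998
top [[-0.003, -1.0, -0.01, 0.03], [-0.998, 0.004, -0.06, 0.507], [0.06, 0.01, -0.998, 1.259], [0.0, 0.0, 0.0, 1.0]]
top plate [([0.419, -0.358, 0.005], 0.93)]
top plate_ridge [([0.42, -0.361, 0.027], 0.82)]
top plate_front [([0.354, -0.371, 0.024], 0.88)]
top plate_rear [([0.489, -0.35, 0.022], 0.83)]
top grill [([0.417, -0.357, 0.003], 0.69), ([0.501, -0.035, -0.001], 0.58)]
top cradle_seat [([0.504, -0.034, 0.056], 0.61)]
top cradle_lips [([0.567, -0.024, 0.065], 0.93)]
top griddle [([0.442, 0.366, -0.0], 0.76)]
top mug [([0.658, 0.284, -0.003], 0.66)]
top jam [([0.656, -0.295, 0.002], 0.73)]
scene [[0.214, 0.977, 0.001, -0.11], [0.727, -0.158, -0.668, -0.336], [-0.653, 0.144, -0.744, 1.537], [0.0, 0.0, 0.0, 1.0]]
scene plate [([0.413, -0.362, 0.002], 0.7), ([0.66, 0.282, -0.002], 0.68)]
scene plate_ridge [([0.416, -0.36, 0.027], 0.74)]
scene plate_front [([0.359, -0.372, 0.02], 0.56)]
scene plate_rear [([0.484, -0.351, 0.018], 0.95)]
scene grill [([0.416, -0.361, 0.001], 0.29)]
scene cradle_seat [([0.504, -0.04, 0.055], 0.69), ([0.416, -0.362, 0.002], 0.24)]
scene cradle_lips [([0.569, -0.024, 0.063], 0.59)]
scene griddle [([0.44, 0.366, 0.002], 0.82)]
scene mug [([0.66, 0.282, -0.001], 0.78)]
scene jam [([0.658, -0.294, 0.003], 0.59)]
```

View pics/top0.png

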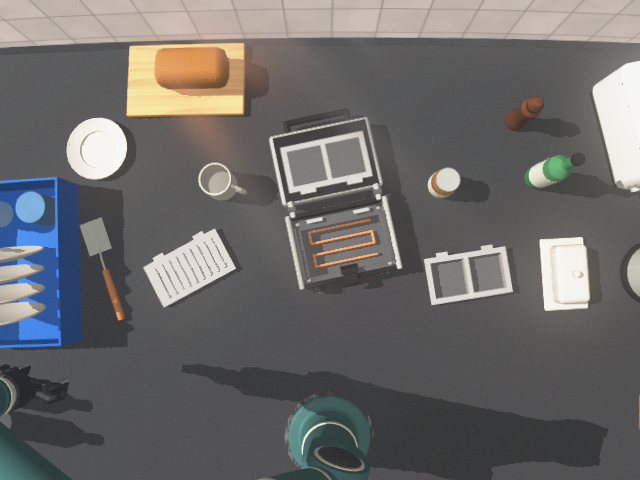

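View pics/scene0.png

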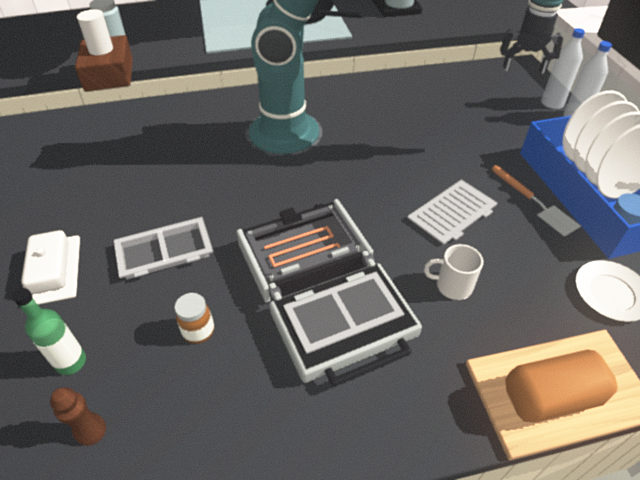

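Top: toastie plate at (469,275), lugs to the rear (up); griddle at (190,267); grill base at (345,245), catch at about (350,272); mug at (215,182), jam at (443,182). The detections match. Next, the yaws.

```bash
cat > h.py <<'E'
from plant import bot
import cv2,numpy as np
np.set_printoptions(precision=4,suppress=True)
def cloud(c,f=None):
    f=f or bot.grab_frame(c); K=f["intrinsics"]; z=f["range_z"]
    v,u=np.mgrid[0:480,0:640]
    p=cv2.undistortPoints(np.stack([u,v],-1).reshape(-1,1,2).astype(float),K,np.array([f["k1"],0,0,0.]))[:,0]
    P=np.c_[p*z.reshape(-1,1),z.reshape(-1,1)]; V=f["view"]
    return f,((P-V[:3,3])@V[:3,:3]).reshape(480,640,3)
def rect(P): 
    (c,s,a)=cv2.minAreaRect((P[:,:2]*1000).astype(np.float32)); return c,s,a
E
python3 - <<'E'
from h import *
for c in ("top","scene"):
    f,P=cloud(c); ok=f["range_z"]>0
    for q in ("plate","grill"):
        for d in bot.cut_out(c,q)[:2]:
            m=d["mask"]&ok; X=P[m]; 
            print(c,q,round(d["score"],2),m.sum(),X.mean(0),"z",np.percentile(X[:,2],[2,50,98]))
            for lo,hi in ((.018,.035),(.04,.09)):
                Y=X[(X[:,2]>lo)&(X[:,2]<hi)]
                if len(Y)>50: print(lo,rect(Y))
E
```

```text
top plate 0.86 3946 [ 0.419  -0.3639  0.0133] z [0.     0.0077 0.0295]
0.018 ((422.2638854980469, -361.3804626464844), (130.73594665527344, 218.76808166503906), 8.474575996398926)
top grill 0.95 15864 [ 0.6082 -0.0151  0.0461] z [0.0101 0.0552 0.0656]
0.018 ((616.4033203125, -15.550369262695312), (429.8519592285156, 239.3496856689453), 11.665119171142578)
0.04 ((617.0855102539062, -13.88189697265625), (450.7865295410156, 262.96319580078125), 11.8006010055542)
scene plate 0.91 3839 [ 0.4155 -0.3654  0.0147] z [0.0013 0.0101 0.0288]
0.018 ((422.55584716796875, -361.7888488769531), (135.4019012451172, 215.4230194091797), 9.173935890197754)
scene grill 0.86 20578 [ 0.6416 -0.0148  0.0473] z [0.0115 0.0548 0.0642]
0.018 ((628.0849609375, -12.178436279296875), (434.7982482910156, 263.0919494628906), 11.864299774169922)
0.04 ((616.993408203125, -13.435592651367188), (456.3353576660156, 265.1065673828125), 11.778682708740234)
```

```bash
python3 -m handwheel '0 0 -3 0 0 7 8.5;-4 0 -3 0 0 7 8.5;-4 0 0 0 0 7 8.5;-4 0 0 0 0 7 8.5;-4 0 0 0 0 7 8.5;-4 0 0 0 0 7 8.5' 60
```

```text
time: 1.9
ee_pos: [0.3496, 0.496, 0.2642]
tool_rot: [0.0, 0.503, 0.864, 0.0]
wrist_force: [0.4, -1.0, 0.9]
grip_width: 0.996
grip_force: 0.0
```

```bash
cat >> h.py <<'E'
from scipy.spatial.transform import Rotation as R
def Rg(yaw,tilt=0):  # tool rotation: x to rear, z down, front raised by tilt (deg)
    return R.from_euler('z',yaw,degrees=True)*R.from_euler('y',tilt,degrees=True)*R.from_matrix(np.diag([1,-1,-1]))
def plan(pos,rot,n=None):
    s=bot.observe(); p=np.array(s["ee_pos"]); q=np.array(s["tool_rot"]); r0=R.from_quat(q[[1,2,3,0]])
    w=(r0.inv()*rot).as_rotvec(degrees=True); d=np.array(pos)-p
    n=n or int(np.ceil(max(np.linalg.norm(d)/.04,np.linalg.norm(w)/7.0,1)))
    print("from",p,"d",d,"w",w,"n",n); r=r0
    for k in range(n):
        t=r.inv().apply(d/n)*100; print(" ".join("%.2f"%x for x in np.r_[t,w/n]),end=" G;")
        r=r*R.from_rotvec(w/n,degrees=True)
    print()
E
python3 -c "
from h import *
plan([.46,-.05,.33],Rg(11.8))"
```

```text
from [0.3496 0.496  0.2642] d [ 0.1104 -0.546   0.0658] w [  0.0329  -0.0597 107.8454] n 16
-3.31 -1.09 -0.41 0.00 -0.00 6.74 G;-3.41 -0.69 -0.41 0.00 -0.00 6.74 G;-3.47 -0.29 -0.41 0.00 -0.00 6.74 G;-3.48 0.12 -0.41 0.00 -0.00 6.74 G;-3.44 0.53 -0.41 0.00 -0.00 6.74 G;-3.35 0.93 -0.41 0.00 -0.00 6.74 G;-3.22 1.32 -0.41 0.00 -0.00 6.74 G;-3.05 1.69 -0.41 0.00 -0.00 6.74 G;-2.83 2.03 -0.41 0.00 -0.00 6.74 G;-2.57 2.35 -0.41 0.00 -0.00 6.74 G;-2.28 2.63 -0.41 0.00 -0.00 6.74 G;-1.95 2.88 -0.41 0.00 -0.00 6.74 G;-1.60 3.09 -0.41 0.00 -0.00 6.74 G;-1.22 3.26 -0.41 0.00 -0.00 6.74 G;-0.83 3.38 -0.41 0.00 -0.00 6.74 G;-0.43 3.45 -0.41 0.00 -0.00 6.74 G;
```

```bash
python3 -m handwheel '-3.3 -1.1 -.4 0 0 6.7 8.5;-3.4 -.7 -.4 0 0 6.7 8.5;-3.5 -.3 -.4 0 0 6.7 8.5;-3.5 .1 -.4 0 0 6.7 8.5;-3.4 .5 -.4 0 0 6.7 8.5;-3.3 .9 -.4 0 0 6.7 8.5;-3.2 1.3 -.4 0 0 6.7 8.5;-3 1.7 -.4 0 0 6.7 8.5;-2.8 2 -.4 0 0 6.7 8.5;-2.6 2.4 -.4 0 0 6.8 8.5;-2.3 2.6 -.4 0 0 6.8 8.5;-2 2.9 -.4 0 0 6.8 8.5;-1.6 3.1 -.4 0 0 6.8 8.5;-1.2 3.3 -.4 0 0 6.8 8.5;-.8 3.4 -.4 0 0 6.8 8.5;-.4 3.4 -.4 0 0 6.8 8.5;0 0 0 0 0 0 8.5;0 0 0 0 0 0 8.5'
python3 - <<'E'
from h import *
print(bot.observe()["q"])
f,P=cloud("wrist"); cv2.imwrite("pics/w1.png",f["frame"][:,:,::-1]); np.savez("w1.npz",P=P,z=f["range_z"],im=f["frame"])
print(-f["view"][:3,:3].T@f["view"][:3,3],f["view"][:3,:3])
for q in ("cradle_seat","cradle_lips","grill","plate_ridge"): print(q,[(d["xyz"],d["score"]) for d in bot.mark_of("wrist",q)[:1]])
E
```

```text
time: 3.4
ee_pos: [0.463, -0.0488, 0.3285]
tool_rot: [-0.0, 0.995, 0.104, 0.001]
wrist_force: [0.7, 1.1, 0.4]
grip_width: 0.998
grip_force: 0.0
[-0.6948  0.0036  0.7466  1.9197 -0.003   1.2182 -1.3104]
[ 0.5271 -0.0354  0.4942] [[ 0.2061 -0.9785  0.0003]
 [-0.9442 -0.1988  0.2625]
 [-0.2568 -0.0544 -0.9649]]
cradle_seat [([0.5011, -0.0352, 0.0587], 0.66)]
cradle_lips [([0.571, -0.0262, 0.0654], 0.91)]
grill [([0.5039, -0.0343, 0.0069], 0.64)]
plate_ridge [([0.4179, -0.3638, 0.0264], 0.88)]
```

View pics/w1.png

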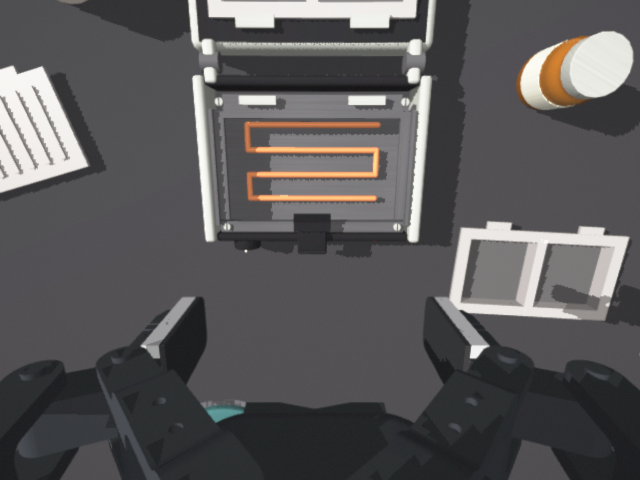

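Wrist view: lips are the bright bars at (258,100) and (366,100), catch block at (311,225), side walls at columns 207 and 420. The plate is at right. Now I measure the cradle in the grill frame.

Run:
```python
from h import *
d=np.load("w1.npz"); P,z,im=d["P"],d["z"],d["im"].astype(int)
lum=im.sum(2)
def G(X,yaw=11.8,o=(.502,-.037)):
    a=np.radians(yaw); D=X[...,:2]-o
    return np.stack([D[...,0]*np.cos(a)+D[...,1]*np.sin(a),-D[...,0]*np.sin(a)+D[...,1]*np.cos(a),X[...,2]],-1)*1000
g=G(P)
for n,(r0,r1,c0,c1) in dict(lipL=(92,108,234,282),lipR=(92,108,342,392),wallL=(74,246,190,222),wallR=(74,246,404,436)).items():
    m=np.zeros_like(z,bool); m[r0:r1,c0:c1]=1; m&=(lum>480)&(z>0)
    X=g[m]; print(n,m.sum(),X.mean(0),"min",np.percentile(X,3,0),"max",np.percentile(X,97,0)); print(cv2.minAreaRect(X[:,:2].astype(np.float32)))
for n,(r0,r1,c0,c1) in dict(catchtop=(217,230,298,326),frontbar=(222,232,250,285),rearledge=(105,112,290,330),sideL=(130,200,221,225),sideR=(130,200,405,409)).items():
    X=g[r0:r1,c0:c1].reshape(-1,3); X=X[z[r0:r1,c0:c1].ravel()>0]; print(n,np.median(X,0),np.percentile(X,5,0),np.percentile(X,95,0))
# profile along centre col 311 and col 258
for c in (258,312,366):
    print(c,[tuple(np.round(g[r,c],0).astype(int)[[0,2]]) for r in list(range(78,116,2))+list(range(206,242,2))])
print("row160",[tuple(np.round(g[160,c],0).astype(int)[[1,2]]) for c in list(range(196,236,2))+list(range(394,432,2))])
```

```text
lipL 372 [68.9571 59.5398 66.2153] min [64.1845 40.5371 57.1646] max [74.5532 78.6655 68.765 ]
((69.35961151123047, 60.47593688964844), (10.570552825927734, 42.41764450073242), 0.08777544647455215)
lipR 364 [ 68.9786 -61.0272  66.4501] min [ 64.4312 -79.8561  57.5938] max [ 74.6728 -41.3307  68.8276]
((69.52229309082031, -61.577354431152344), (42.30484390258789, 10.49202823638916), 89.96662139892578)
wallL 1664 [ 10.6942 124.8936  57.5213] min [-86.671  106.6823   0.9274] max [ 92.0311 148.5712  62.2715]
((-7.118721008300781, 125.18480682373047), (48.523109436035156, 206.55169677734375), 89.38524627685547)
wallR 1822 [  14.2213 -123.6513   59.2693] min [ -86.6037 -130.2619   46.486 ] max [  92.2146 -107.8351   62.4175]
((1.0606231689453125, -117.827880859375), (189.95115661621094, 27.502090454101562), 0.7625682950019836)
catchtop [-68.3709  -0.9313  71.0196] [-75.5572 -15.1905  69.5458] [-60.9726  14.5247  73.7473]
frontbar [-76.1404  54.7022  55.5069] [-83.3858  34.9681  49.1993] [-70.4375  74.2723  56.8921]
rearledge [61.1272  2.4692 57.6723] [ 57.909  -17.9417  56.164 ] [64.2577 2
[... 4140 characters left out ...]
), (np.int64(104), np.int64(16)), (np.int64(102), np.int64(15)), (np.int64(99), np.int64(14)), (np.int64(-105), np.int64(16)), (np.int64(-108), np.int64(15)), (np.int64(-102), np.int64(56)), (np.int64(-103), np.int64(58)), (np.int64(-106), np.int64(58)), (np.int64(-108), np.int64(58)), (np.int64(-110), np.int64(58)), (np.int64(-111), np.int64(63)), (np.int64(-114), np.int64(64)), (np.int64(-119), np.int64(51)), (np.int64(-120), np.int64(59)), (np.int64(-121), np.int64(61)), (np.int64(-124), np.int64(60)), (np.int64(-126), np.int64(61)), (np.int64(-129), np.int64(59)), (np.int64(-131), np.int64(59)), (np.int64(-151), np.int64(1)), (np.int64(-153), np.int64(1)), (np.int64(-157), np.int64(-1))]
```

Run:
```python
from h import *
d=np.load("w1.npz"); P,z,im=d["P"],d["z"],d["im"].astype(int)
m=np.zeros_like(z,bool); m[216:326,446:636]=1; m&=(z>0)&(P[...,2]>.018)&(P[...,2]<.033)&(im.sum(2)>380)
print(m.sum(),rect(P[m]),np.median(P[m][:,2]))
# ridge
r=np.zeros_like(m); r[245:305,515:550]=1; r&=m; X=P[r]; 
a=np.radians(8.8); D=X[:,:2]-[.4175,-.3622]
g=np.c_[D[:,0]*np.cos(a)+D[:,1]*np.sin(a),-D[:,0]*np.sin(a)+D[:,1]*np.cos(a)]*1000
print("ridge in plate frame",g.mean(0),np.percentile(g,[3,97],axis=0),np.polyfit(g[:,0],g[:,1],1))
plan([.4175,-.3622,.10],Rg(8.8))
```

```text
6363 ((421.96234130859375, -362.6066589355469), (131.79354858398438, 217.82638549804688), 8.675149917602539) 0.02661963178410366
ridge in plate frame [-0.3118  1.3352] [[-42.2397  -5.8956]
 [ 39.466    6.0648]] [-0.0089  1.3324]
from [ 0.4627 -0.0456  0.3279] d [-0.0452 -0.3166 -0.2279] w [-0.0156  0.0227  3.4904] n 10
-1.11 3.00 2.28 -0.00 0.00 0.35 G;-1.10 3.00 2.28 -0.00 0.00 0.35 G;-1.08 3.01 2.28 -0.00 0.00 0.35 G;-1.06 3.02 2.28 -0.00 0.00 0.35 G;-1.04 3.02 2.28 -0.00 0.00 0.35 G;-1.02 3.03 2.28 -0.00 0.00 0.35 G;-1.00 3.04 2.28 -0.00 0.00 0.35 G;-0.99 3.04 2.28 -0.00 0.00 0.35 G;-0.97 3.05 2.28 -0.00 0.00 0.35 G;-0.95 3.05 2.28 -0.00 0.00 0.35 G;
```

```bash
python3 -m handwheel '-1.1 3 2.28 0 0 .35 8.5;-1.1 3 2.28 0 0 .35 8.5;-1.1 3 2.28 0 0 .35 8.5;-1.1 3 2.28 0 0 .35 8.5;-1.0 3 2.28 0 0 .35 8.5;-1 3 2.28 0 0 .35 8.5;-1 3.1 2.28 0 0 .35 8.5;-1 3.1 2.28 0 0 .35 8.5;-1 3.1 2.28 0 0 .35 8.5;-.9 3 2.28 0 0 .35 8.5;0 0 0 0 0 0 8.5;0 0 0 0 0 0 8.5;0 0 0 0 0 0 8.5'
python3 -c "
from h import *
plan([.417,-.3625,.007],Rg(8.75))"
```

```text
time: 4.73
ee_pos: [0.4175, -0.3627, 0.0998]
tool_rot: [-0.001, 0.997, 0.076, -0.0]
wrist_force: [0.5, 0.6, 0.5]
grip_width: 0.992
grip_force: 0.0
from [ 0.4175 -0.3627  0.0998] d [-0.0005  0.0002 -0.0928] w [-0.0626  0.0143 -0.062 ] n 3
-0.01 -0.01 3.09 -0.02 0.00 -0.02 G;-0.01 -0.01 3.09 -0.02 0.00 -0.02 G;-0.01 -0.01 3.09 -0.02 0.00 -0.02 G;
```

```bash
python3 -m handwheel '0 0 3 0 0 0 8.5;0 0 3 0 0 0 8.5;0 0 2 0 0 0 8.5;0 0 1.2 0 0 0 8.5;0 0 0 0 0 0 4;0 0 0 0 0 0 0;0 0 0 0 0 0 0;0 0 0 0 0 0 0;0 0 0 0 0 0 0;0 0 0 0 0 0 0;0 0 0 0 0 0 0;0 0 0 0 0 0 0;0 0 0 0 0 0 0;0 0 0 0 0 0 0' 100
```

```text
time: 5.9
ee_pos: [0.417, -0.3638, 0.0081]
tool_rot: [0.0, 0.997, 0.075, 0.0]
wrist_force: [0.1, 0.3, -0.1]
grip_width: 0.001
grip_force: 0.0
```

Run:
```python
from h import *
f,P=cloud("wrist"); cv2.imwrite("pics/w2.png",f["frame"][:,:,::-1])
s=bot.observe(); print(s["grip_width"],s["grip_force"],s["ee_pos"],[(d["xyz"],d["score"]) for d in bot.mark_of("wrist","plate_ridge")[:1]])
```

```text
0.002938969376507216 0.0 [ 0.4169 -0.3638  0.008 ] []
```

View pics/w2.png

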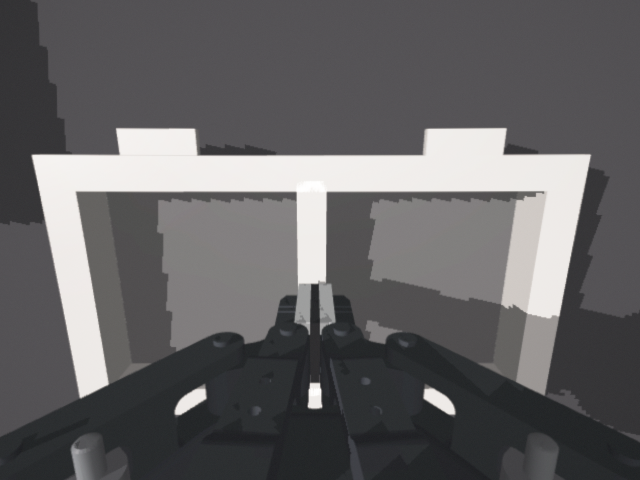

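Run:
```python
from h import *
f,P=cloud("wrist"); print(f["intrinsics"])
for r in (200,250,275,282,286,290,295,300,310,320,330,395): print(r,*[(P[r,c],) for c in (300,303,312,315,328,331)])
print(bot.observe())
cv2.imwrite("pics/w3.png",cv2.resize(f["frame"][260:420,220:420,::-1],None,fx=4,fy=3.75,interpolation=cv2.INTER_CUBIC)[:600])
```

```text
[[364.7559   0.     314.5019]
 [  0.     364.7559 240.903 ]
 [  0.       0.       1.    ]]
200 (array([ 0.4585, -0.3518,  0.0275]),) (array([ 0.4586, -0.353 ,  0.0271]),) (array([ 0.459 , -0.3566,  0.0262]),) (array([ 0.4593, -0.3578,  0.0268]),) (array([ 0.4568, -0.3643,  0.0051]),) (array([ 0.4573, -0.3656,  0.0066]),)
250 (array([ 0.4377, -0.3548,  0.0276]),) (array([ 0.4377, -0.356 ,  0.0271]),) (array([ 0.4386, -0.3597,  0.028 ]),) (array([ 0.4382, -0.361 ,  0.0263]),) (array([ 0.4335, -0.368 ,  0.0072]),) (array([ 0.4334, -0.3695,  0.0061]),)
275 (array([ 0.4264, -0.3563,  0.0268]),) (array([ 0.4267, -0.3576,  0.0272]),) (array([ 0.4271, -0.3614,  0.0267]),) (array([ 0.4278, -0.3626,  0.028 ]),) (array([ 0.4207, -0.3701,  0.0064]),) (array([ 0.421 , -0.3715,  0.0066]),)
282 (array([ 0.423 , -0.3568,  0.0261]),) (array([ 0.4235, -0.358 ,  0.0271]),) (array([ 0.4239, -0.3619,  0.0267]),) (array([ 0.4243, -0.3631,  0.0272]),) (array([ 0.4167, -0.3708,  0.0054]),) (array([ 0.4178, -0.372 ,  0.0075]),)
286 (array([ 0.4261, -0.3568,  0.0383]),) (array([ 0.4266, -0.358 ,  0.039 ]),) (
[... 1608 characters left out ...]
7,  0.0809]),) (array([ 0.4819, -0.3541,  0.1736]),) (array([ 0.3679, -0.3717,  0.0264]),) (array([ 0.41  , -0.3691,  0.08  ]),) (array([ 0.424 , -0.367 ,  0.0981]),)
{'time': 6.05, 'q': array([ 0.1646,  0.6823,  0.6428,  1.9949, -0.6475,  0.6772, -0.1967]), 'joint_velocities': array([-0.0005,  0.0003, -0.002 , -0.0004,  0.0002, -0.0012, -0.0019]), 'tau': array([ -0.0033, -47.8845,  10.0691, -14.3163,   0.0085,   0.0017,
        -0.0002]), 'ee_pos': array([ 0.4169, -0.3638,  0.008 ]), 'tool_rot': array([-0.    ,  0.9972,  0.0751, -0.    ]), 'wrist_force': array([-0.0204,  0.2929, -0.1146]), 'torque': array([-0.0329, -0.0015,  0.0269]), 'grip_force': 0.0, 'grip_width': 4.5128522859077194e-05}
```

View pics/w3.png

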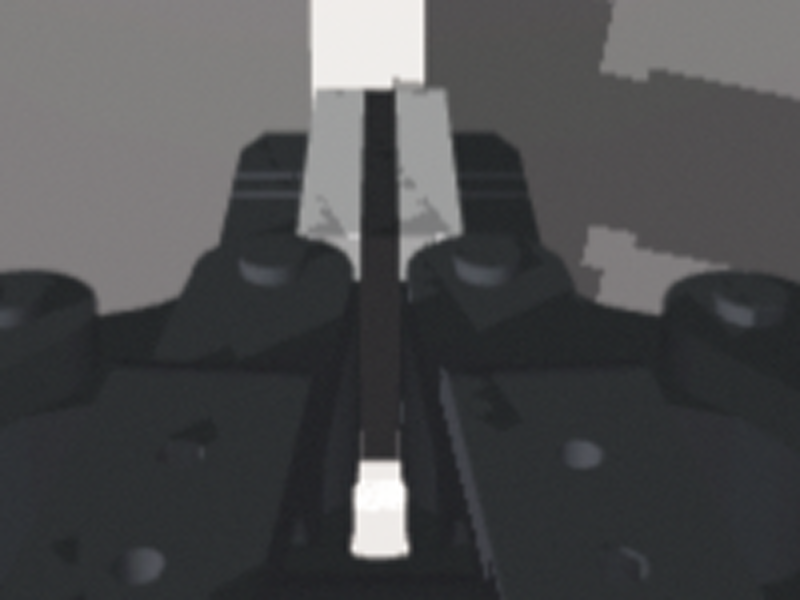

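Run:
```python
from h import *
d=np.load("w1.npz"); P=d["P"]
for r in (296,300,305,310,320,340): print(r,*[P[r,c] for c in (165,185,200,432,445,455)])
s=bot.observe(); q=s["tool_rot"]; print(R.from_quat(q[[1,2,3,0]]).as_matrix())
```

```text
296 [ 0.2693  0.1327 -0.0001] [0.2755 0.1042 0.0005] [0.2802 0.0827 0.0012] [ 0.3499 -0.2477  0.0014] [ 0.354  -0.2659  0.0018] [ 0.3654 -0.2679  0.0262]
300 [ 0.2629  0.1321 -0.0002] [ 0.4628 -0.0008  0.371 ] [ 0.463  -0.0057  0.3693] [ 0.4815 -0.0887  0.3715] [ 0.4824 -0.0934  0.3713] [ 0.3594 -0.2701  0.0254]
305 [0.2559 0.1307 0.0015] [ 0.4632 -0.0023  0.3754] [ 0.4614 -0.0061  0.37  ] [ 0.48   -0.0888  0.3726] [ 0.4821 -0.092   0.3755] [ 0.353  -0.2713  0.0275]
310 [0.248  0.1298 0.0015] [ 0.4635 -0.0036  0.3795] [ 0.4593 -0.0064  0.3699] [ 0.4786 -0.0888  0.3739] [ 0.4821 -0.0904  0.3801] [ 0.4822 -0.0944  0.3787]
320 [0.4625 0.0004 0.3863] [ 0.4634 -0.0058  0.3857] [ 0.4562 -0.0073  0.3715] [ 0.4755 -0.0893  0.3753] [ 0.481  -0.0885  0.386 ] [ 0.4817 -0.0917  0.3861]
340 [ 0.464  -0.0046  0.3994] [ 0.4563 -0.0067  0.3859] [ 0.4491 -0.0087  0.3731] [ 0.4672 -0.0921  0.3741] [ 0.4746 -0.0901  0.3872] [ 0.4792 -0.0889  0.3953]
[[ 0.9887  0.1498 -0.0001]
 [ 0.1498 -0.9887  0.    ]
 [-0.0001 -0.0001 -1.    ]]
```

The wrist depth shows the closed fingertips at z≈0.036, above the ridge (0.0265), while the reported TCP reads 0.008. With the fingers open, the tips were 41 mm behind the TCP instead of 13. So the real tip is about 27 mm behind the reported TCP. I'll reopen, go 2.7 cm lower and regrasp, checking forces.

```bash
python3 -m handwheel '0 0 -1 0 0 0 8.5;0 0 0 0 0 0 8.5;0 0 0 0 0 0 8.5;0 0 0 0 0 0 8.5;0 0 0 0 0 0 8.5;0 0 0 0 0 0 8.5;0 0 1 0 0 0 8.5;0 0 1 0 0 0 8.5;0 .05 .8 0 0 0 8.5;0 0 .7 0 0 0 8.5;0 0 0 0 0 0 8.5' 100; python3 -c "
from h import *
f,P=cloud('wrist'); print(bot.observe()['grip_width']); 
m=(P[...,0]>.38)&(P[...,0]<.45)&(P[...,2]<.2)&(f['range_z']>0); m[:280]=0
X=P[m]; 
for a in (-.33,-.34,-.32,-.395,-.4,-.405): 
  Y=X[(abs(X[:,1]-a)<.004)&(X[:,2]>.012)]; print(a,np.sort(Y[:,2])[:5] if len(Y) else None)
"
```

```text
time: 6.97
ee_pos: [0.4159, -0.3634, -0.0189]
tool_rot: [-0.001, 0.997, 0.075, -0.001]
wrist_force: [-0.1, 0.6, 1.0]
grip_width: 0.997
grip_force: 0.0
0.9936772217466071
-0.33 [0.0736 0.0737 0.0737 0.0738 0.074 ]
-0.34 [0.0807 0.0815 0.0816 0.0816 0.0817]
-0.32 [0.0163 0.0164 0.0165 0.0166 0.0167]
-0.395 [0.0679 0.0683 0.0692 0.0693 0.0728]
-0.4 [0.0201 0.0216 0.0243 0.0266 0.0287]
-0.405 [0.0161 0.0161 0.0166 0.0167 0.0168]
```

```bash
python3 -m handwheel '0 0 0 0 0 0 3;0 0 0 0 0 0 1;0 0 0 0 0 0 0;0 0 0 0 0 0 0;0 0 0 0 0 0 0;0 0 0 0 0 0 0;0 0 0 0 0 0 0;0 0 0 0 0 0 0;0 0 0 0 0 0 0;0 0 0 0 0 0 0' 100
```

```text
time: 7.85
ee_pos: [0.4172, -0.3637, -0.0164]
tool_rot: [-0.001, 0.997, 0.075, 0.0]
wrist_force: [-1.6, 3.2, 5.9]
grip_width: 0.112
grip_force: 98.6
```

```bash
cat >> h.py <<'E'
C0=np.array([.500,-.0383]); YG=11.8; TIP=[.070,0,-.0374]
def goal(x,z,tilt,y=0,tip=None,n=None):  # lug tip underside at cradle x,y,z mm
    a=np.radians(YG); w=np.r_[C0+np.array([[np.cos(a),-np.sin(a)],[np.sin(a),np.cos(a)]])@[x/1e3,y/1e3],z/1e3]
    r=Rg(YG,tilt); plan(w-r.apply(tip or TIP),r,n)
def toC(X):
    a=np.radians(YG); D=X[...,:2]-C0
    return np.stack([D[...,0]*np.cos(a)+D[...,1]*np.sin(a),-D[...,0]*np.sin(a)+D[...,1]*np.cos(a),X[...,2]],-1)*1000
E
python3 -m handwheel '0 0 -1 0 0 0 0;0 0 -3 0 0 0 0;0 0 -4 0 0 0 0;0 0 -4 0 0 0 0;0 0 -3 0 0 0 0;0 0 0 0 0 0 0;0 0 0 0 0 0 0'
python3 -c "
from h import *
goal(58,95,20)"
```

```text
time: 8.43
ee_pos: [0.4178, -0.3644, 0.1346]
tool_rot: [0.001, 0.997, 0.075, 0.002]
wrist_force: [0.3, 1.3, -4.2]
grip_width: 0.114
grip_force: 98.5
from [ 0.4178 -0.3644  0.1346] d [ 0.0621  0.3219 -0.0508] w [ -0.4667 -20.1607  -3.1476] n 9
1.22 -3.43 0.56 -0.05 -2.24 -0.35 G;1.26 -3.43 0.51 -0.05 -2.24 -0.35 G;1.30 -3.42 0.46 -0.05 -2.24 -0.35 G;1.34 -3.41 0.40 -0.05 -2.24 -0.35 G;1.37 -3.40 0.35 -0.05 -2.24 -0.35 G;1.41 -3.40 0.29 -0.05 -2.24 -0.35 G;1.44 -3.39 0.23 -0.05 -2.24 -0.35 G;1.46 -3.38 0.17 -0.05 -2.24 -0.35 G;1.49 -3.37 0.11 -0.05 -2.24 -0.35 G;
```

```bash
python3 -m handwheel '1.22 -3.43 .3 0 -2.24 -.35 0;1.26 -3.43 .3 0 -2.24 -.35 0;1.3 -3.42 .3 0 -2.24 -.35 0;1.34 -3.41 .3 0 -2.24 -.35 0;1.37 -3.4 .3 0 -2.24 -.35 0;1.41 -3.4 .3 0 -2.24 -.35 0;1.44 -3.39 .3 0 -2.24 -.35 0;1.46 -3.38 .3 0 -2.24 -.35 0;1.49 -3.37 .3 0 -2.24 -.35 0;0 0 0 0 0 0 0;0 0 0 0 0 0 0;0 0 0 0 0 0 0;0 0 0 0 0 0 0'
python3 - <<'E'
from h import *
f,P=cloud("wrist"); cv2.imwrite("pics/w4.png",f["frame"][:,:,::-1]); np.savez("w4.npz",P=P,z=f["range_z"],im=f["frame"])
print(bot.observe()["q"])
for q in ("plate_rear","plate_ridge","plate_front","cradle_lips"): print(q,[(toC(np.array(d["xyz"])),d["score"]) for d in bot.mark_of("wrist",q)[:1]])
goal(58,75,20)
E
```

```text
time: 9.52
ee_pos: [0.4775, -0.0435, 0.087]
tool_rot: [0.013, 0.979, 0.1, -0.175]
wrist_force: [0.7, -0.4, -3.5]
grip_width: 0.116
grip_force: 98.6
[-0.5891  0.6708  0.7811  1.8882 -0.3785  1.1322 -0.9872]
plate_rear []
plate_ridge [(array([ -8.6241,  -1.6717, 127.1   ]), 0.61)]
plate_front []
cradle_lips [(array([67.4581, -3.2639, 66.3   ]), 0.6)]
from [ 0.4784 -0.043   0.0878] d [ 0.0015  0.0005 -0.024 ] w [-0.5894  0.119  -0.0018] n 1
0.97 0.01 2.20 -0.59 0.12 -0.00 G;
```

View pics/w4.png

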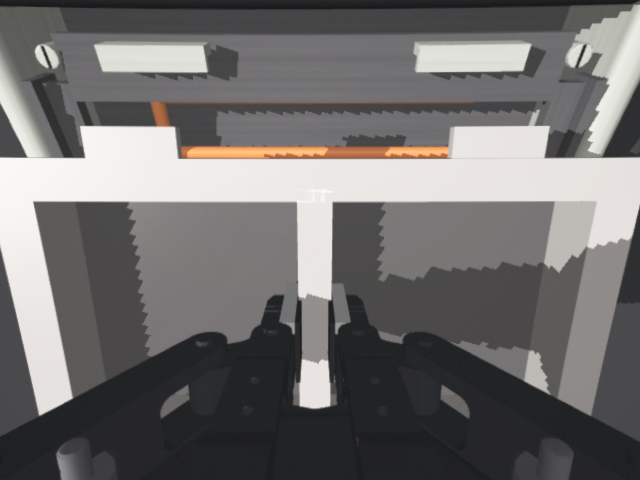

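Plate gripped by the ridge: lugs at (130,142) and (499,142), lips beyond them at (153,57) and (472,57), laterally about aligned. I'll measure lugs and lips in the same cloud.

```bash
cat >> h.py <<'E'
def lugs(P,z,im,boxes):
    g=toC(P); lum=im.astype(int).sum(2); o={}
    for n,(r0,r1,c0,c1) in boxes.items():
        m=np.zeros_like(z,bool); m[r0:r1,c0:c1]=1; m&=(lum>420)&(z>0); X=g[m]
        md=np.median(X[:,2]); X=X[abs(X[:,2]-md)<6]
        o[n]=X; print(n,len(X),"med",np.median(X,0),"lo",np.percentile(X,2,0),"hi",np.percentile(X,98,0))
    return o
E
python3 - <<'E'
from h import *
d=np.load("w4.npz")
o=lugs(d["P"],d["z"],d["im"],dict(lugL=(128,154,84,178),lugR=(128,154,452,546),lipL=(46,70,98,208),lipR=(44,70,418,528),flange=(162,198,100,540),ridge=(205,280,302,328)))
X=np.r_[o["flange"],o["ridge"]]; A=np.c_[X[:,:2],np.ones(len(X))]; c=np.linalg.lstsq(A,X[:,2],rcond=None)[0]
print("plate tilt",np.degrees(np.arctan(-c[0])),"roll",np.degrees(np.arctan(c[1])))
F=o["flange"];
E
```

```text
lugL 2409 med [ 52.8828  58.6508 103.9662] lo [ 49.2072  44.3503 101.9579] hi [ 56.5679  72.957  105.9032]
lugR 2430 med [ 52.5068 -60.6637 103.0416] lo [ 48.7912 -75.1862 101.0385] hi [ 56.1401 -46.3625 105.0382]
lipL 2541 med [71.2941 60.2654 67.1835] lo [67.3624 40.9775 65.8289] hi [75.1169 79.2008 68.5809]
lipR 2815 med [ 71.4099 -59.4801  67.2134] lo [ 67.1273 -78.6674  65.6016] hi [ 75.3379 -40.1591  68.6695]
flange 15774 med [ 41.473   -2.9471 108.6724] lo [ 36.0268 -72.3814 106.1501] hi [ 46.7924  66.9527 111.2322]
ridge 1944 med [ 21.2493  -1.1319 116.0768] lo [  8.889   -5.4658 111.4704] hi [ 33.1723   3.234  120.9137]
plate tilt 20.047994365785573 roll 0.5237903915110548
```

```bash
python3 -m handwheel '.36 -.035 .6 -.15 0 0 0;.36 -.035 .6 -.15 0 0 0;.36 -.035 .6 -.15 0 0 0;.37 -.035 .6 -.1 0 0 0;0 0 0 0 0 0 0;0 0 0 0 0 0 0;0 0 0 0 0 0 0'
python3 - <<'E'
from h import *
f,P=cloud("wrist"); cv2.imwrite("pics/w5.png",f["frame"][:,:,::-1]); np.savez("w5.npz",P=P,z=f["range_z"],im=f["frame"])
o=lugs(P,f["range_z"],f["frame"],dict(lugL=(128,154,84,178),lugR=(128,154,452,546),flange=(162,198,100,540),ridge=(205,280,302,328)))
X=np.r_[o["flange"],o["ridge"]]; A=np.c_[X[:,:2],np.ones(len(X))]; c=np.linalg.lstsq(A,X[:,2],rcond=None)[0]
print("tilt",np.degrees(np.arctan(-c[0])),"roll",np.degrees(np.arctan(c[1])))
g=toC(P); lum=f["frame"].astype(int).sum(2)
m=(lum>420)&(f["range_z"]>0)&(g[...,2]>64)&(g[...,2]<70.5)&(g[...,0]>63)&(g[...,0]<82)&(abs(g[...,1])<85)
for s in (1,-1):
    X=g[m&(g[...,1]*s>0)]; print("lip",len(X),np.percentile(X,[2,50,98],axis=0).round(1).tolist())
s=bot.observe(); print(s["wrist_force"],s["ee_pos"])
E
```

```text
time: 10.35
ee_pos: [0.4835, -0.0397, 0.06]
tool_rot: [0.018, 0.979, 0.102, -0.174]
wrist_force: [0.0, -0.2, -4.4]
grip_width: 0.115
grip_force: 98.7
lugL 2401 med [59.2146 61.7348 76.5672] lo [55.5192 47.4304 74.4959] hi [62.8538 75.9026 78.4811]
lugR 2438 med [ 59.4858 -57.7551  76.6159] lo [ 55.7908 -72.0944  74.5349] hi [ 63.0597 -43.2849  78.7009]
flange 15787 med [48.088   0.3403 81.764 ] lo [ 42.6573 -69.3368  79.3458] hi [53.401  69.9663 84.1866]
ridge 1941 med [27.8462  1.6866 89.1177] lo [15.1956 -2.5227 84.5355] hi [39.7719  6.1905 93.986 ]
tilt 19.9685245648478 roll -0.08721275524971321
lip 3914 [[66.6, 41.0, 64.9], [71.4, 60.4, 67.1], [75.6, 79.6, 68.5]]
lip 3931 [[66.6, -78.9, 64.7], [71.4, -59.6, 67.2], [75.5, -39.8, 68.5]]
[ 1.1149 -0.9177 -3.9618] [ 0.4836 -0.0398  0.0601]
```

```bash
python3 -m handwheel '.1 .08 .35 0 0 0 0;.1 .08 .35 0 0 0 0;.07 0 .2 0 0 0 0;.06 0 .15 0 0 0 0;0 0 0 0 0 0 0;0 0 0 0 0 0 0;0 0 0 0 0 0 0'
python3 -m handwheel '.02 0 .05 0 0 0 0;0 0 0 0 0 0 0;0 0 0 0 0 0 0'
python3 -m handwheel '.02 0 .05 0 0 0 0;0 0 0 0 0 0 0;0 0 0 0 0 0 0'
```

```text
time: 10.98
ee_pos: [0.4834, -0.0413, 0.0491]
tool_rot: [0.018, 0.979, 0.102, -0.174]
wrist_force: [0.4, 0.4, -3.8]
grip_width: 0.112
grip_force: 98.7
time: 11.23
ee_pos: [0.4834, -0.0412, 0.0486]
tool_rot: [0.018, 0.979, 0.102, -0.174]
wrist_force: [-0.8, -0.3, -3.6]
grip_width: 0.113
grip_force: 98.7
time: 11.48
ee_pos: [0.4833, -0.0413, 0.048]
tool_rot: [0.018, 0.979, 0.102, -0.174]
wrist_force: [-0.0, 1.1, -4.2]
grip_width: 0.116
grip_force: 98.7
```

```bash
for i in 1; do python3 -m handwheel '.02 0 .05 0 0 0 0;0 0 0 0 0 0 0;0 0 0 0 0 0 0' | egrep 'ee|force'; done; python3 -m handwheel '.02 0 .05 0 0 0 0;0 0 0 0 0 0 0;0 0 0 0 0 0 0'| egrep 'ee|force'
```

```text
ee_pos: [0.4833, -0.0412, 0.0474]
wrist_force: [-0.7, -0.2, -4.8]
grip_force: 98.7
ee_pos: [0.4833, -0.0412, 0.0469]
wrist_force: [0.0, 0.9, -2.7]
grip_force: 98.7
```

```bash
python3 -m handwheel '.02 0 .05 0 0 0 0;0 0 0 0 0 0 0;0 0 0 0 0 0 0'| egrep 'ee|force'
```

```text
ee_pos: [0.4834, -0.0412, 0.0463]
wrist_force: [-0.0, -0.1, -3.7]
grip_force: 98.7
```

```bash
python3 -m handwheel '.02 0 .05 0 0 0 0;0 0 0 0 0 0 0;0 0 0 0 0 0 0'| egrep 'ee|force';  python3 -m handwheel '.02 0 .05 0 0 0 0;0 0 0 0 0 0 0;0 0 0 0 0 0 0'| egrep 'ee|force'
```

```text
ee_pos: [0.4833, -0.0413, 0.046]
wrist_force: [-0.7, 0.8, -1.2]
grip_force: 98.9
ee_pos: [0.4833, -0.0413, 0.0456]
wrist_force: [-1.7, 0.1, 2.0]
grip_force: 99.4
```

```bash
python3 -m handwheel '.02 0 .05 0 0 0 0;0 0 0 0 0 0 0;0 0 0 0 0 0 0'| egrep 'ee|force'; python3 -c "
from h import *
f,P=cloud('wrist')
o=lugs(P,f['range_z'],f['frame'],dict(lugL=(128,154,84,178),lugR=(128,154,452,546),flange=(162,198,100,540),ridge=(205,280,302,328)))
X=np.r_[o['flange'],o['ridge']]; A=np.c_[X[:,:2],np.ones(len(X))]; c=np.linalg.lstsq(A,X[:,2],rcond=None)[0]
print('tilt',np.degrees(np.arctan(-c[0])),'roll',np.degrees(np.arctan(c[1])))
g=toC(P); m=(abs(g[...,1])<35)&(g[...,0]>60)&(g[...,0]<78)&(g[...,2]>50); print('ledge',np.percentile(g[m],[10,50,90],axis=0)); np.savez('w6.npz',P=P,z=f['range_z'],im=f['frame'])
cv2.imwrite('pics/w6.png',f['frame'][:,:,::-1])
"
```

```text
ee_pos: [0.4832, -0.0413, 0.0452]
wrist_force: [-3.1, 0.2, 5.9]
grip_force: 100.0
lugL 2378 med [58.9828 60.0267 62.6373] lo [55.2623 45.8393 60.7538] hi [62.6095 73.9284 64.55  ]
lugR 2430 med [ 59.1603 -58.7936  62.6569] lo [ 55.498  -72.9996  60.5176] hi [ 62.7967 -44.6721  64.5668]
flange 15784 med [47.8554 -1.4088 67.655 ] lo [ 42.4124 -70.4391  65.315 ] hi [53.1495 68.0233 70.0219]
ridge 1940 med [27.5701  0.5149 74.7177] lo [14.8468 -3.9755 70.3766] hi [39.5723  4.6814 79.3711]
tilt 19.2211418916334 roll -0.047458984910541326
ledge [[ 62.1219 -28.0822  56.785 ]
 [ 69.9686  -0.0647  57.7049]
 [ 76.9387  28.0394  58.5264]]
```

```bash
python3 -m handwheel '-.02 0 -.06 0 0 0 0;.14 0 -.05 0 0 0 0;.14 0 -.05 0 0 0 0;.14 0 -.05 0 0 0 0;.14 0 -.05 0 0 0 0;0 0 0 0 0 0 0;0 0 0 0 0 0 0'| egrep 'ee|force'
```

```text
ee_pos: [0.4875, -0.0407, 0.0456]
wrist_force: [-6.5, -0.4, 6.8]
grip_force: 99.8
```

```bash
python3 -m handwheel '.1 0 -.035 0 0 0 0;.1 0 -.035 0 0 0 0;0 0 0 0 0 0 0;0 0 0 0 0 0 0'| egrep 'ee|force'
```

```text
ee_pos: [0.4894, -0.0404, 0.0456]
wrist_force: [-6.4, -0.4, 6.4]
grip_force: 99.8
```

```bash
python3 -m handwheel '.04 0 -.06 0 0 0 0;.1 0 -.035 0 0 0 0;0 0 0 0 0 0 0;0 0 0 0 0 0 0'| egrep 'ee|force'
```

```text
ee_pos: [0.4915, -0.0399, 0.0457]
wrist_force: [-6.2, -1.2, 4.3]
grip_force: 99.5
```

```bash
python3 -m handwheel '.05 0 -.018 0 0 0 0;.05 0 -.018 0 0 0 0;0 0 0 0 0 0 0;0 0 0 0 0 0 0'| egrep 'ee|force'
```

```text
ee_pos: [0.4915, -0.0399, 0.0458]
wrist_force: [-7.5, -0.9, 5.9]
grip_force: 99.6
```

```bash
python3 -c "
from h import *
f,P=cloud('wrist'); cv2.imwrite('pics/w7.png',f['frame'][:,:,::-1]); g=toC(P)
o=lugs(P,f['range_z'],f['frame'],dict(flange=(162,198,100,540),ridge=(205,280,302,328)))
X=np.r_[o['flange'],o['ridge']]; A=np.c_[X[:,:2],np.ones(len(X))]; c=np.linalg.lstsq(A,X[:,2],rcond=None)[0]
t=np.arctan(-c[0]); print('tilt',np.degrees(t),'roll',np.degrees(np.arctan(c[1])))
# rear flange edge, ray column 315: where brightness drops
for col in (250,315,380):
  k=[r for r in range(130,175) if f['frame'][r,col].sum()>420][0]; e=g[k+1,col]; print(col,k,e)
for col in (130,500): print(col,[g[r,col].round(1).tolist() for r in range(100,165,5)])
"
```

```text
flange 15779 med [56.3004 -1.5152 67.7957] lo [ 50.8739 -70.8734  65.3838] hi [61.5804 67.8178 70.1643]
ridge 1945 med [36.039   0.1609 75.0721] lo [23.52   -4.3364 70.4734] hi [48.0029  4.3362 79.7873]
tilt 19.69140375314086 roll -0.03151955150085809
250 159 [62.1754 21.0609 65.4501]
315 159 [62.2689 -0.1581 65.5881]
380 159 [ 62.2904 -21.3326  65.66  ]
130 [[77.9, 59.6, 54.6], [77.3, 58.4, 58.1], [75.7, 58.9, 57.9], [75.7, 56.8, 63.1], [75.7, 54.9, 67.9], [73.8, 55.9, 66.8], [72.8, 55.6, 68.3], [70.8, 56.7, 67.1], [69.7, 56.6, 68.2], [68.0, 57.1, 68.0], [64.5, 60.2, 63.1], [62.9, 60.4, 63.6], [62.0, 60.0, 65.4]]
500 [[77.9, -59.9, 54.4], [77.6, -58.2, 58.9], [75.8, -59.0, 58.3], [75.2, -57.9, 61.4], [75.4, -55.7, 66.9], [74.1, -55.8, 67.5], [72.3, -56.6, 66.7], [71.3, -56.4, 68.1], [69.3, -57.4, 67.1], [68.2, -57.3, 68.2], [64.5, -60.5, 63.0], [63.6, -60.0, 65.0], [62.1, -60.2, 65.6]]
```

View pics/w7.png

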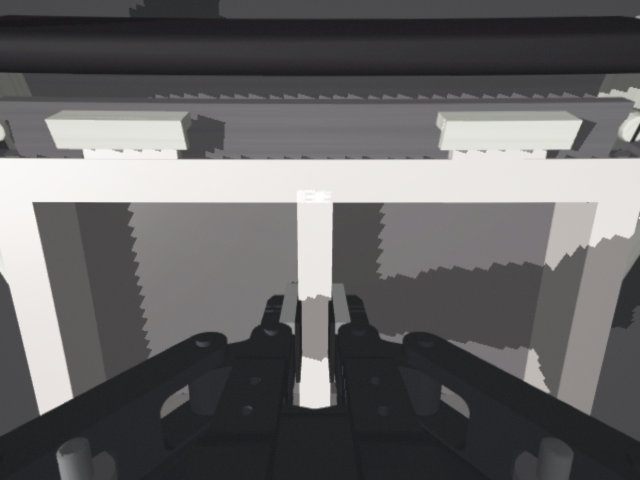

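Lugs now tuck under both lips, at (130,153) and (498,153), and the push met the stops. Next, swing the front down about the lug tips.

Run:
```python
from h import *
def tcp(x,z,t):
    c,s=np.cos(np.radians(t)),np.sin(np.radians(t)); X=np.array([c,-s]);Z=np.array([-s,-c])
    return np.array([x,z])-X*69.8+Z*37.8,X,Z
L=[(69.9,57.4,20),(70.4,57.4,15),(70.9,57.4,10),(71.1,57.4,7)]
S=[]
for a,b in zip(L,L[1:]):
    n=int((a[2]-b[2]));
    for k in range(n):
        p=[a[i]+(b[i]-a[i])*k/n for i in range(3)]; q=[a[i]+(b[i]-a[i])*(k+1)/n for i in range(3)]
        A,X,Z=tcp(*p);B,_,_=tcp(*q); print("%.3f 0 %.3f 0 %.2f 0"%((B-A)@X/10,(B-A)@Z/10,p[2]-q[2]),end=";")
```

```text
0.076 0 0.118 0 1.00 0;0.076 0 0.118 0 1.00 0;0.077 0 0.118 0 1.00 0;0.077 0 0.118 0 1.00 0;0.077 0 0.118 0 1.00 0;0.077 0 0.119 0 1.00 0;0.077 0 0.119 0 1.00 0;0.077 0 0.119 0 1.00 0;0.077 0 0.119 0 1.00 0;0.077 0 0.119 0 1.00 0;0.074 0 0.120 0 1.00 0;0.074 0 0.120 0 1.00 0;0.074 0 0.120 0 1.00 0;
```

```bash
python3 -m handwheel '.075 0 .12 0 1 0 0;.075 0 .12 0 1 0 0;.075 0 .12 0 1 0 0;.075 0 .12 0 1 0 0;0 0 0 0 0 0 0;0 0 0 0 0 0 0'
```

```text
time: 15.17
ee_pos: [0.4927, -0.0396, 0.0403]
tool_rot: [0.014, 0.984, 0.102, -0.142]
wrist_force: [-6.8, -1.0, 4.3]
grip_width: 0.11
grip_force: 99.6
```

```bash
python3 -m handwheel '.075 0 .12 0 1 0 0;.075 0 .12 0 1 0 0;.075 0 .12 0 1 0 0;.075 0 .12 0 1 0 0;0 0 0 0 0 0 0;0 0 0 0 0 0 0'
```

```text
time: 15.67
ee_pos: [0.4943, -0.0393, 0.0347]
tool_rot: [0.011, 0.989, 0.102, -0.108]
wrist_force: [-8.0, -1.3, 5.4]
grip_width: 0.114
grip_force: 99.7
```

```bash
python3 -m handwheel '.075 0 .12 0 1 0 0;.075 0 .12 0 1 0 0;.075 0 .12 0 1 0 0;0 0 0 0 0 0 0;0 0 0 0 0 0 0'
```

```text
time: 16.08
ee_pos: [0.4957, -0.039, 0.0307]
tool_rot: [0.008, 0.991, 0.103, -0.082]
wrist_force: [-8.0, -1.6, 4.2]
grip_width: 0.116
grip_force: 99.9
```

```bash
python3 -m handwheel '.07 0 .12 0 1 0 0;.07 0 .12 0 1 0 0;.07 0 .12 0 1 0 0;0 0 0 0 0 0 0;0 0 0 0 0 0 0'
```

```text
time: 16.5
ee_pos: [0.4973, -0.0387, 0.0267]
tool_rot: [0.005, 0.993, 0.103, -0.056]
wrist_force: [-7.5, -1.8, 4.9]
grip_width: 0.115
grip_force: 99.9
```

```bash
python3 -m handwheel '.07 0 .12 0 1 0 0;.07 0 .12 0 1 0 0;0 0 0 0 0 0 0;0 0 0 0 0 0 0'; python3 -c "
from h import *
f,P=cloud('wrist')
o=lugs(P,f['range_z'],f['frame'],dict(flange=(164,198,100,540),ridge=(205,280,302,328)))
X=np.r_[o['flange'],o['ridge']]; A=np.c_[X[:,:2],np.ones(len(X))]; c=np.linalg.lstsq(A,X[:,2],rcond=None)[0]
t=np.arctan(-c[0]); print('tilt',np.degrees(t),'roll',np.degrees(np.arctan(c[1])),'z at 0',c[2],'at -58',c[2]-58*c[0], 'at 60',c[2]+60*c[0])
"
```

```text
time: 16.83
ee_pos: [0.4986, -0.0384, 0.0248]
tool_rot: [0.003, 0.994, 0.103, -0.038]
wrist_force: [-8.8, -0.7, 14.2]
grip_width: 0.12
grip_force: 101.1
flange 14891 med [54.6853 -1.8594 63.8288] lo [ 49.2687 -71.2286  62.4748] hi [59.9642 68.0627 65.1499]
ridge 1947 med [33.561   0.0946 65.3744] lo [20.3477 -4.4124 63.8381] hi [46.1535  4.2701 67.0316]
tilt 4.187273426907902 roll -0.020523307398144782 z at 0 67.83094780096994 at -58 72.07724929853684 at 60 63.438222113831756
```

Front edge now rests on the catch, tilt 4.2°. Press on gently, still gripped.

```bash
python3 -m handwheel '.06 0 .12 0 1 0 0;0 0 0 0 0 0 0;0 0 0 0 0 0 0'
```

```text
time: 17.13
ee_pos: [0.4992, -0.0383, 0.0236]
tool_rot: [0.002, 0.994, 0.103, -0.029]
wrist_force: [-10.1, -1.2, 15.3]
grip_width: 0.116
grip_force: 101.2
```

```bash
python3 -m handwheel '.05 0 .12 0 1 0 0;0 0 0 0 0 0 0;0 0 0 0 0 0 0'
```

```text
time: 17.38
ee_pos: [0.4999, -0.0382, 0.0219]
tool_rot: [0.001, 0.994, 0.103, -0.02]
wrist_force: [-7.9, -1.8, 7.5]
grip_width: 0.114
grip_force: 100.4
```

```bash
python3 -m handwheel '.05 0 .12 0 1 0 0;0 0 0 0 0 0 0;0 0 0 0 0 0 0'
```

```text
time: 17.63
ee_pos: [0.5006, -0.0381, 0.0206]
tool_rot: [0.001, 0.995, 0.103, -0.011]
wrist_force: [-7.6, -1.7, 6.3]
grip_width: 0.114
grip_force: 100.3
```

```bash
python3 -m handwheel '0 0 .06 0 .7 0 0;0 0 .06 0 .5 0 0;0 0 0 0 0 0 0;0 0 0 0 0 0 0'; python3 -c "
from h import *
f,P=cloud('wrist')
o=lugs(P,f['range_z'],f['frame'],dict(flange=(164,198,100,540),ridge=(205,280,302,328)))
X=np.r_[o['flange'],o['ridge']]; A=np.c_[X[:,:2],np.ones(len(X))]; c=np.linalg.lstsq(A,X[:,2],rcond=None)[0]
t=np.arctan(-c[0]); print('tilt',np.degrees(t),'roll',np.degrees(np.arctan(c[1])),'z at 0',c[2],'at -58',c[2]-58*c[0], 'at 60',c[2]+60*c[0])
"
```

```text
time: 17.97
ee_pos: [0.5014, -0.0379, 0.0195]
tool_rot: [-0.0, 0.995, 0.103, -0.0]
wrist_force: [-4.7, -1.1, 6.0]
grip_width: 0.117
grip_force: 100.8
flange 14908 med [54.4404 -1.5574 62.686 ] lo [ 48.9942 -71.2862  61.4045] hi [59.7652 68.0264 63.986 ]
ridge 1944 med [33.279   0.1101 62.6866] lo [19.9221 -4.4079 61.4295] hi [45.8914  4.2845 63.8821]
tilt -0.059179530026849454 roll -0.03108786225451848 z at 0 62.63128708305371 at -58 62.5713801581225 at 60 62.69325976401702
```

Level, flange top 62.6 mm front and rear, matching the ledge height. Release and rise.

```bash
python3 -m handwheel '0 0 -.08 0 0 0 .6;0 0 0 0 0 0 2.5;0 0 0 0 0 0 4;0 0 0 0 0 0 4;0 0 0 0 0 0 4;0 0 -1 0 0 0 4;0 0 -2 0 0 0 4;0 0 -3 0 0 0 4;0 0 -4 0 0 0 4;0 0 -4 0 0 0 4;-3 0 -3 0 0 0 4;-4 0 0 0 0 0 4;-4 0 0 0 0 0 4;0 0 0 0 0 0 4;0 0 0 0 0 0 4' 20
python3 - <<'E'
from h import *
f,P=cloud("wrist"); cv2.imwrite("pics/w8.png",f["frame"][:,:,::-1]); np.savez("w8.npz",P=P,z=f["range_z"],im=f["frame"])
g=toC(P); z=f["range_z"]; lum=f["frame"].astype(int).sum(2)
m=(z>0)&(lum>380)&(abs(g[...,1])<104)&(g[...,0]>-62)&(g[...,0]<62)&(g[...,2]>58)&(g[...,2]<80); X=g[m]
A=np.c_[X[:,:2],np.ones(len(X))]; c=np.linalg.lstsq(A,X[:,2],rcond=None)[0]
print(len(X),"tilt",np.degrees(np.arctan(-c[0])),"z -58/60",c[2]-58*c[0],c[2]+60*c[0],"ext",np.percentile(X,[1,99],axis=0))
s=(abs(g[...,1])<15)&(g[...,0]<-48)&(g[...,0]>-85)&(z>0); Y=g[s]
for a in range(-84,-48,2):
    k=Y[abs(Y[:,0]-a)<1]; print(a,len(k),np.percentile(k[:,2],[10,50,90]).round(1) if len(k) else "",end=" | ")
E
```

```text
time: 19.27
ee_pos: [0.394, -0.0591, 0.1906]
tool_rot: [-0.004, 0.995, 0.103, 0.002]
wrist_force: [1.1, 0.2, 0.2]
grip_width: 0.473
grip_force: 0.0
13939 tilt -0.041653287786245316 z -58/60 62.613928366438834 62.69971284945728 ext [[ -57.836  -103.3991   60.1936]
 [  53.0305  103.3109   64.468 ]]
-84 78 [62.  62.8 63.8] | -82 108 [61.5 62.4 63.4] | -80 74 [61.8 62.8 63.5] | -78 111 [61.6 62.5 63.4] | -76 39 [70.  70.6 71.7] | -74 116 [69.7 70.5 71.5] | -72 79 [69.6 70.5 71.5] | -70 116 [69.9 70.7 71.6] | -68 109 [69.6 70.6 71.4] | -66 84 [69.8 70.7 71.8] | -64 117 [70.3 71.4 72.6] | -62 77 [71.7 72.5 73.5] | -60 117 [72.  73.1 74.2] | -58 117 [67.4 69.5 71.2] | -56 117 [62.3 64.8 66.7] | -54 110 [61.5 62.5 63.3] | -52 83 [61.8 62.8 63.5] | -50 117 [61.8 62.7 63.5] |
```

View pics/w8.png

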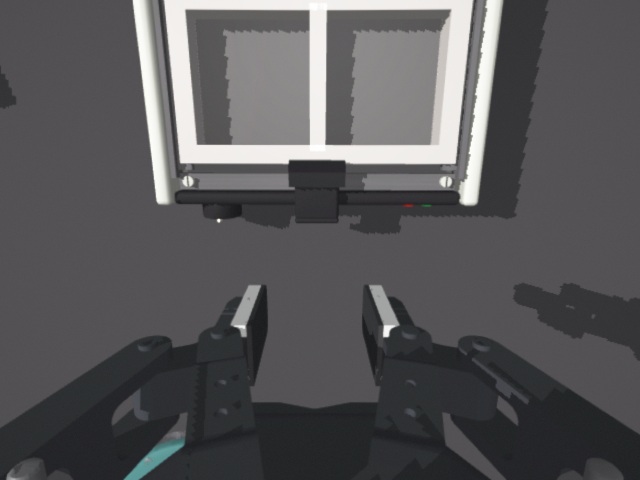

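The plate lies level in the cradle. The catch block at (317,172) sits over its front edge, with the nose at x≈-56 as at rest. The gripper is clear, so I hand in.

```bash
python3 -c "
from plant import bot
print(bot.sign_off())"
```

```text
the job is handed in; nothing more can be done
None
```

The toastie plate is hooked under the rear lips, level to about 0.04°, with the front catch snapped over its edge and the gripper clear; I handed it in at about 19 s (no verdict returned), and never touched the griddle plate, mug or jam jar.

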